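# Bring the collimator wheel's long spoke to the top

## Robot

A 6-joint arm with a two-finger parallel gripper is mounted at the origin on the work surface. World frame = base frame: x ahead of the robot, y to its left, z up, the work surface at z = 0. Lengths are in m, angles in rad, forces in N, time in s.
With the tool pointing down it reaches from about 0.3 to 0.775 m from the base axis. Payload 14.6 kg.
Tool frame: the origin (TCP) lies at the very end of the fingers, on their centre line; the grasp point (between the pads) lies r.grip_depth behind it (r.grip_depth is the distance from the TCP to the grasp point, in m); z points along the fingers, y is the direction in which the jaws open and shut (so a half turn about z gives the same grasp; the last joint's range is limited). The gripper opens to 85 mm and grips with 20 to 120 N. Pads are 22 mm wide; open, the fingers measure 114 mm over their backs; the gripper's body (76 mm by 85 mm) begins 54 mm behind the grasp point. The pads swing forward as they close: fully open they stand 13 mm farther back than shut.
Start: joints at [-1.183, 0.3, 1.521, -0, 1.321, -0.067], TCP at [0.242, -0.494, 0.231] pointing down, gripper open.
Joint ranges: [-3.03, 3.03], [-0.79, 2.21], [0.23, 2.52], [-1.04, 4.18], [0, 3.07], [-2.55, 2.55]. Speed limits (rad/s): [2.22, 2.22, 2.57, 3.14, 3.14, 3.14].

## Interface

Orientations are given as a unit quaternion [x, y, z, w].
In Python, from plant import r gives the robot as it stands.
- The arm moves only by the shell command python3 -m handwheel 'ROWS'. ROWS is JSON, a list of rows, each a list of 3 entries, a list of its own where there are three numbers: the shift along the tool's x, y, z in cm, then the turn about the tool's z in degrees, then the closure, from 0 (fully open) to 1 (shut). In form: [[[dx, dy, dz], yaw, gripper], ...]. A call has exactly 8 rows; each row shifts and turns the pose as measured when the row begins, along the tool's axes as they then stand; what a row does not reach is not made up. A row lasts 1/10 s, in which the tool goes at most 50 mm and 8.59 degrees, less where a joint would pass 70% of its speed; a pose out of reach is approached as far as the arm can. A call is refused whole if a number of a shift passes 5 or a number of a turn 8.59, either way. A call with a gripper value outside its range is refused whole. The fingers move at their own pace and stop on an object; the grip force is fixed at half the most. Time passes only in rows, so rows that do not move let the fingers close, or fill a call up. It gives the time, the measured TCP pose, the force and the opening at its end, in the units of the state.
- r.read_state(): the state, without advancing time (a new reading comes with each control period).
- r.get_image(name): name is "scene" or "top"; returns a dict with "image" (400x640x3 uint8, red, green, blue), "K" (3x3 intrinsics, pixels), "distortion" ([k1, k2, p1, p2, k3] as OpenCV has them; the pictures are not rectified), "R" (3x3) and "t" (3): a world point X has camera coordinates R X + t. Camera axes: x right, y down, z forward; pixel columns grow to the right and rows downward; lengths in m; the calibration is good to about 2 mm. A picture is of the moment at which its call begins. There is no depth.
- r.hand_in(): hands the job in, once; it reports no verdict.
The state is a dict: "time_s": time; "joint_pos": joint angles; "dq": joint speeds; "tau": joint torques, N m; "position": TCP position; "tool_rot": TCP orientation; "contact_force": force on the tool from outside, world axes, zero at the start; "ft_torque": the same for the moment, N m; "width": finger opening in m.
Only numpy, scipy, OpenCV 4.12 (cv2) and the standard library are available. Lean on these libraries where they do the work, as an engineer would, in place of code of your own. Each camera call takes 0.05 s, during which the arm holds its last target.

## Task

Set the collimator's drive to zero: with the fingertips, push one spoke after another to turn the small spoked wheel round, either way, until its one long spoke without a knob points straight up, then take the hand away. Push gently: do not grip the wheel or flick it, do not shift, lift or tip the collimator, and leave the other things on the desk where they are.

Things in the scene. Friction and masses are not known exactly. Their poses are not given: they have to be found in the camera images.
- hub (a point): Centre of the wheel, 160 mm above the desk, as a fixed point of the stand: x along the axle towards the tube (away from the robot), y level in the wheel's plane, z up. The wheel is upright in this y-z plane. Hub 44 mm across, 24 mm thick; round-bar rim of mean radius 45 mm, 11 mm thick; six round spokes (five 12 mm thick, the long one 14 mm), 60 degrees apart, run out past the rim.
- stem_tip (a point): Tip of the long index spoke, on its centre line 136 mm from the axle; it has no ball. Its z axis points out along the spoke, x along the axle. The other five spokes end in black balls 22 mm across, centred 98 mm from the axle. All six lie in the hub's y-z plane.
- wheel (a joint): Wheel angle, rad: 0 or any whole turn = long spoke straight up; grows as it turns about the hub's +x (clockwise seen from the robot): the long spoke points along (0, -sin q, cos q) in the hub frame. Starts from 1.9 to 4.38, so pointing down. No stops. Friction holds it where it is left; 1 to 3 N at the balls turns it.
- stand: The collimator: a brass tube 54 mm across, level on two pillars over an iron foot 230 x 140 x 16 mm, 6 kg, standing loose on the desk. Origin on the desk under the pillar nearest the wheel; x along the tube, away from the wheel; z up. The wheel's plane is at x = -60 mm, the tube starts at x = -25 mm.
- eyepiece: Bystander, leave alone: eyepiece, a short black stepped cylinder, 42 mm across, 50 mm tall. Origin at the centre of its underside.
- weight: Bystander, leave alone: steel tuning weight, a small steel cylinder with a button top, 40 mm across, 52 mm tall. Origin at the centre of its underside.
- focus_ring: Bystander, leave alone: brass focusing ring, 60 mm across, 44 mm hole, 14 mm tall. Origin at the centre of its underside.
- target_disc: Bystander, leave alone: glass target disc, 60 mm across, 6 mm thick, lying flat. Origin at the centre of its underside.
- prism: Bystander, leave alone: glass prism, triangular, standing on end, 40 mm tall, corners 20 mm from its axis. Origin at the centre of its underside.
- lens_tin: Bystander, leave alone: metal lens tin, 64 mm across, 35 mm tall. Origin at the centre of its underside.
- driver: Bystander, leave alone: a screwdriver lying flat on the right of the desk, handle to its own -x. Origin on its axis line, under it.

How it is judged:
By the outcome, as a careful person would: the job done as asked, in the order asked, and still so for the second after the job is handed in, with the robot touching nothing.
It also fails if it takes over 54 s, if anything falls off the work surface, if the arm or the gripper's body presses on something with over 40 N, if the wrist force passes 120 N, or if a joint passes its speed limit or range.

## Working session

There is one attempt and no reset: what is moved stays moved. The work goes in short steps, Python scripts to look and compute and a shell command to move; the robot and the scene stay as the last step left them, time stands still between calls to the robot, and variables do not carry over. Pictures are saved under pics/ and viewed, and the job is handed in when it is done.

```bash
ls; mkdir -p pics
python3 - <<'E'
from plant import r
import cv2
print(r.read_state(), r.grip_depth)
for n in("scene","top"):
    d=r.get_image(n); cv2.imwrite(f"pics/{n}0.png",d["image"][:,:,::-1]); print(n,d["K"],d["distortion"],d["R"],d["t"])
E
```

```text
pics
{'time_s': 0.0, 'joint_pos': array([-1.18257130e+00,  3.00528893e-01,  1.52160717e+00,  3.07798227e-05,
        1.32073042e+00, -6.65944159e-02]), 'dq': array([-1.05906299e-03,  1.65329556e-03,  2.37125341e-04,  5.48351610e-05,
       -9.43202305e-04, -9.37057539e-04]), 'tau': array([-1.62737433e-04, -5.43501091e+01, -3.61793268e+01, -1.05791044e-04,
        4.06356674e-03,  1.66586130e-05]), 'position': array([ 0.24152692, -0.49385204,  0.23067859]), 'tool_rot': array([ 9.74254317e-01,  2.25450928e-01, -8.72678942e-05, -6.31081423e-04]), 'contact_force': array([-0.57179144,  1.03574133,  0.36227637]), 'ft_torque': array([-0.03339392, -0.01128512,  0.01087994]), 'width': 0.0852141996828032} 0.0187
scene [[485.85138607   0.         320.10114484]
 [  0.         485.85138607 191.81425554]
 [  0.           0.           1.        ]] [0.04794555 0.         0.         0.         0.        ] [[ 0.57987777  0.81456852 -0.01482916]
 [ 0.44866467 -0.33448417 -0.82874625]
 [-0.68003073  0.47391821 -0.55942805]] [-0.26226059 -0.10321738  1.80496794]
top [[452.50961389   0.         329.45133391]
 [  0.         452.50961389 191.91284771]
 [  0.           0.           1.        ]] [-0.04499787  0.          0.          0.          0.        ] [[ 0.00501138 -0.99998324  0.00289897]
 [-0.99609026 -0.00524752 -0.08818541]
 [ 0.08819914 -0.0024457  -0.99609986]] [-0.05109999  0.56680894  1.25811721]
```

View pics/scene0.png

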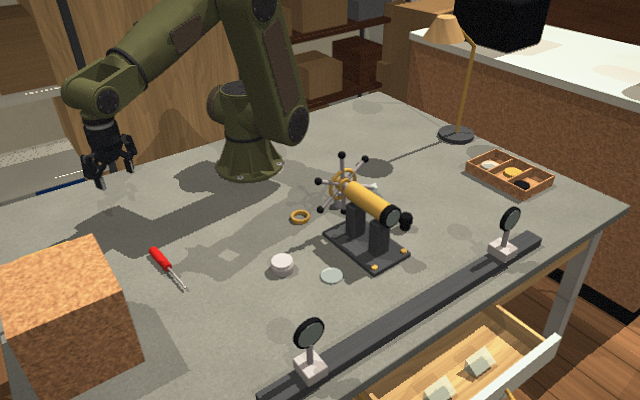

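View pics/top0.png

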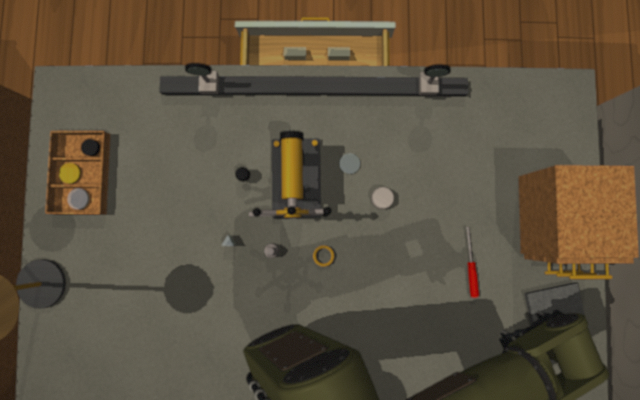

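```bash
cat > h.py <<'E'
import numpy as np, cv2
from plant import r
def ray(d,uv):
    p=cv2.undistortPoints(np.array([[uv]],float),d["K"],d["distortion"])[0,0]
    R=d["R"];c=-R.T@d["t"];v=R.T@np.array([p[0],p[1],1]);return c,v/np.linalg.norm(v)
def onplane(d,uv,n,p0):
    c,v=ray(d,uv);n=np.array(n,float);return c+v*(n@(np.array(p0)-c))/(n@v)
def tri(d1,uv1,d2,uv2):
    c1,v1=ray(d1,uv1);c2,v2=ray(d2,uv2)
    s=np.linalg.lstsq(np.c_[v1,-v2],c2-c1,rcond=None)[0];a=c1+v1*s[0];b=c2+v2*s[1];return (a+b)/2,np.linalg.norm(a-b)
def proj(d,X):
    return cv2.projectPoints(np.array(X,float).reshape(-1,3),cv2.Rodrigues(d["R"])[0],d["t"],d["K"],d["distortion"])[0].reshape(-1,2)
def crop(d,box,k,name):
    x0,y0,x1,y1=box;im=d["image"][y0:y1,x0:x1,::-1];cv2.imwrite(name,cv2.resize(im,None,fx=k,fy=k,interpolation=cv2.INTER_CUBIC))
E
python3 - <<'E'
from h import *
d=r.get_image("scene");crop(d,(290,140,430,280),5,"pics/s1.png")
d=r.get_image("top");crop(d,(210,120,370,270),5,"pics/t1.png")
E
```

```text
(no output)
```

View pics/s1.png

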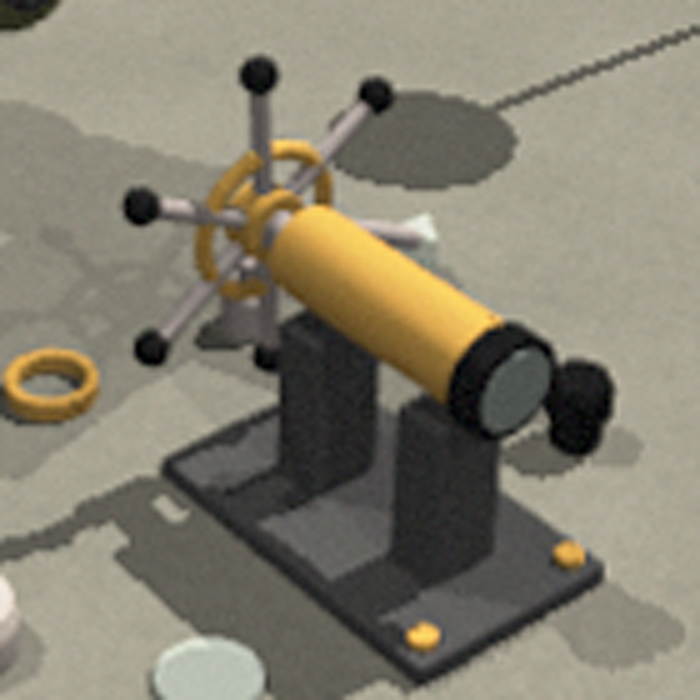

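View pics/t1.png

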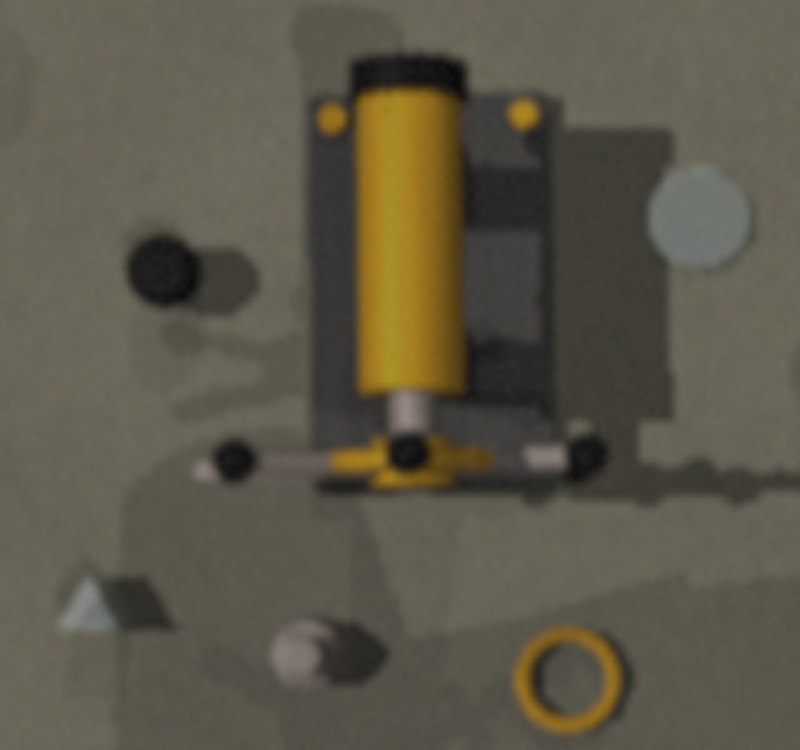

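```bash
cat >> h.py <<'E'
def blob(d,uv,w=7,thr=55):
    g=d["image"].max(2).astype(int);x,y=map(int,map(round,uv));s=g[y-w:y+w+1,x-w:x+w+1]
    m=(s<thr).astype(np.uint8);n,l,st,c=cv2.connectedComponentsWithStats(m)
    i=1+np.argmax(st[1:,4]);return c[i]+[x-w,y-w],st[i,4]
E
python3 - <<'E'
from h import *
s=r.get_image("scene");t=r.get_image("top")
P=[]
for a,b in [((342,155.2),(291.4,210.4)),((365,159),(256.6,212.2)),((318.2,181.2),(327,211))]:
    ua,na=blob(s,a,5);ub,nb=blob(t,b,5)
    X,e=tri(s,ua,t,ub);P.append(X);print(ua,na,ub,nb,X,e)
P=np.array(P);
# tube direction from top: tube edges at height .16
for uv in [(307/1,0)]:pass
a=onplane(t,(357/5+210,390/5+120),[0,0,1],[0,0,.16]);b=onplane(t,(466/5+210,390/5+120),[0,0,1],[0,0,.16])
c=onplane(t,(357/5+210,95/5+120),[0,0,1],[0,0,.16]);e=onplane(t,(466/5+210,95/5+120),[0,0,1],[0,0,.16])
print(a,b,c,e)
print(blob(s,(320,209.5),5),blob(s,(343,211),5))
E
```

```text
[341.21052632 154.84210526] 38 [291.27659574 209.89361702] 47 [0.50399088 0.04006227 0.25508217] 0.0014218333383605054
[364.78125 158.65625] 32 [256.54 211.54] 50 [0.50179804 0.1277682  0.21133922] 0.000884309069102596
[317.64102564 181.1025641 ] 39 [326.94666667 211.46666667] 75 [ 0.50381237 -0.04165741  0.20039629] 0.0005580351853004647
[0.5389939  0.07383165 0.16      ] [0.53928834 0.01857509 0.16      ] [0.69073329 0.07608853 0.16      ] [0.69099805 0.0201525  0.16      ]
(array([319.66666667, 209.36111111]), np.int32(36)) (array([345.42592593, 211.07407407]), np.int32(54))
```

```bash
python3 -m handwheel '[[[0,0,-3],6.5,1],[[0,0,-4],6.5,1],[[0,0,-4],6.5,1],[[0,0,-3],6.5,1],[[0,0,-1],0,1],[[0,0,0],0,1],[[0,-3,0],0,1],[[2,-4,0],0,1]]'
```

```text
time_s: 1.1
position: [0.2608, -0.4246, 0.3803]
tool_rot: [1.0, -0.006, -0.002, -0.005]
contact_force: [1.4, -0.7, 1.1]
width: -0.0001
```

```bash
python3 -m handwheel '[[[2,-4.5,0],0,1],[[2,-4.5,0],0,1],[[2,-4.5,0],0,1],[[2,-4.5,0],0,1],[[2,-4.5,0],0,1],[[2,-4.5,0],0,1],[[2,-4.5,0],0,1],[[2,-4.5,0],0,1]]'
```

```text
time_s: 1.9
position: [0.4208, -0.0568, 0.3697]
tool_rot: [1.0, 0.002, -0.009, -0.01]
contact_force: [0.9, -1.1, -0.2]
width: 0.0003
```

```bash
python3 -m handwheel '[[[2,-4,0],0,1],[[2,-3.5,0],0,1],[[2,-3,0],0,1],[[1.5,-2,0],0,1],[[0.5,-0.7,0],0,1],[[0,0,1],0,1],[[0,0,1],0,1],[[0,0,0],0,1]]'
python3 - <<'E'
from h import *
s=r.get_image("scene");crop(s,(270,60,430,220),5,"pics/s2.png")
print(r.read_state()["position"])
E
```

```text
time_s: 2.7
position: [0.4991, 0.0863, 0.3361]
tool_rot: [1.0, 0.013, -0.018, -0.01]
contact_force: [0.5, -0.6, -0.2]
width: -0.0001
[0.49926173 0.08623393 0.33697766]
```

View pics/s2.png

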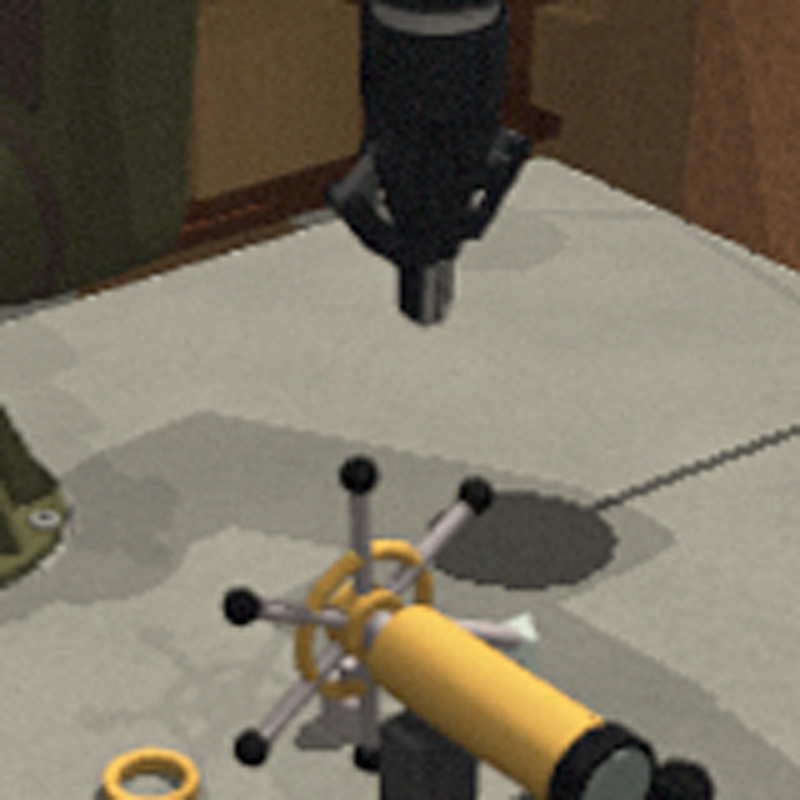

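```bash
python3 -m handwheel '[[[0.3,0.3,2],-0.8,1],[[0,0,3],-0.8,1],[[0,0,2.5],0,1],[[0,0,1.5],0,1],[[0,0,0.7],0,1],[[0,0.5,0],0,1],[[0,0.5,0],0,1],[[0,0.5,0],0,1]]'
```

```text
time_s: 3.55
position: [0.4997, 0.0646, 0.2411]
tool_rot: [1.0, 0.025, -0.013, -0.01]
contact_force: [0.4, -0.6, 0.2]
width: 0.0002
```

```bash
python3 -m handwheel '[[[0.3,0.7,0],1.4,1],[[0,0.8,0.1],1.4,1],[[0,0.8,0.1],0,1],[[0,0.8,0.2],0,1],[[0,0.8,0.3],0,1],[[0,0.7,0.4],0,1],[[0,0.6,0.5],0,1],[[0,0.3,0.3],0,1]]'
python3 - <<'E'
from h import *
s=r.get_image("scene");crop(s,(270,100,410,240),5,"pics/s3.png")
print(r.read_state()["position"],r.read_state()["contact_force"])
E
```

```text
time_s: 4.35
position: [0.5037, 0.0046, 0.2213]
tool_rot: [1.0, -0.002, -0.011, -0.01]
contact_force: [0.5, 1.2, 1.7]
width: 0.0001
[0.50363295 0.00439658 0.22086978] [ 0.07065765 -0.32476711 -0.27534035]
```

View pics/s3.png

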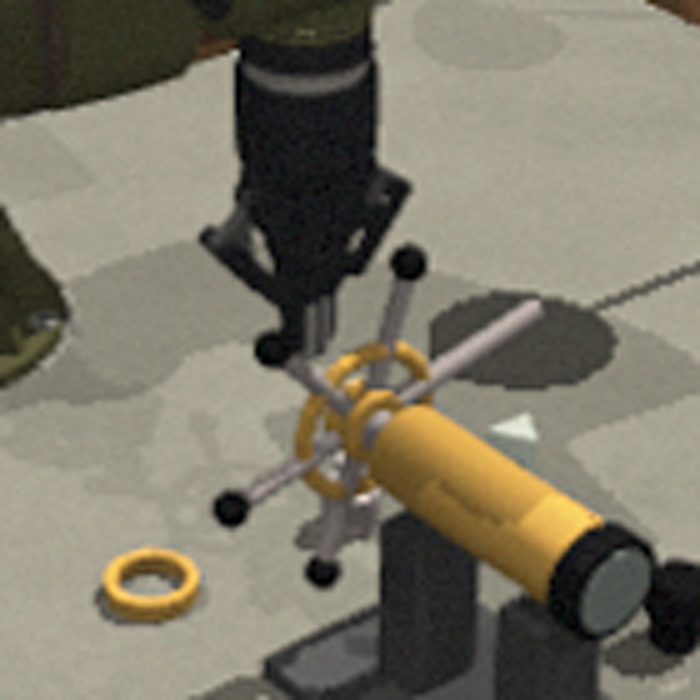

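```bash
cat >> h.py <<'E'
def ang(d,uv,x=.503,hub=(.0457,.16)):
    X=onplane(d,uv,[1,-.015,0],[x,.0457,.16]);a=X[1]-hub[0];b=X[2]-hub[1]
    return np.round(X,4),np.degrees(np.arctan2(-a,b)),np.hypot(a,b)
E
python3 - <<'E'
from h import *
s=r.get_image("scene")
for u,v in [(409,262),(272,349),(540,309),(231,508),(322,570)]: print(ang(s,(270+u/5,100+v/5)))
E
```

```text
(array([0.5035, 0.0769, 0.25  ]), np.float64(-19.135723552136685), np.float64(0.09521988265543593))
(array([ 0.5021, -0.0169,  0.2267]), np.float64(43.17269846258602), np.float64(0.09147572689755057))
(array([0.505 , 0.1766, 0.1849]), np.float64(-79.21603507881012), np.float64(0.13326105973438712))
(array([ 0.5016, -0.0462,  0.1324]), np.float64(106.70069864127849), np.float64(0.09595323747930182))
(array([0.5026, 0.0172, 0.0614]), np.float64(163.88582773930247), np.float64(0.10261346121373618))
```

```bash
python3 -m handwheel '[[[0,0.2,-2],0,1],[[0,0,-3],0,1],[[0,0,-3],0,1],[[0,-3,-1],0,1],[[0,-4,0],0,1],[[0,-4,0],0,1],[[0,-1,0],0,1],[[0,0,0],0,1]]'
```

```text
time_s: 5.25
position: [0.5056, 0.1249, 0.3171]
tool_rot: [1.0, -0.003, -0.012, -0.01]
contact_force: [0.3, 1.0, -0.7]
width: 0.0001
```

```bash
python3 -m handwheel '[[[-0.2,0.5,2],0,1],[[0,0,3],0,1],[[0,0,1.5],0,1],[[0,0,0.7],0,1],[[0,0.6,0],0,1],[[0,0.7,0],0,1],[[0,0.8,0],0,1],[[0,0.8,0],0,1]]'
```

```text
time_s: 6.05
position: [0.5026, 0.0858, 0.2448]
tool_rot: [1.0, -0.003, -0.01, -0.01]
contact_force: [-0.1, 2.1, 2.8]
width: 0.0
```

```bash
python3 -m handwheel '[[[0,0.9,0],0,1],[[0,1,0],0,1],[[0,1,0.1],0,1],[[0,1,0.2],0,1],[[0,1,0.4],0,1],[[0,1,0.6],0,1],[[0,0.8,0.6],0,1],[[0,0.4,0.4],0,1]]'
python3 - <<'E'
from h import *
s=r.get_image("scene");crop(s,(270,100,410,240),5,"pics/s4.png")
print(r.read_state()["position"],r.read_state()["contact_force"])
E
```

```text
time_s: 6.85
position: [0.5019, 0.0077, 0.2197]
tool_rot: [1.0, -0.004, -0.009, -0.01]
contact_force: [0.7, 0.6, 2.9]
width: 0.0001
[0.50169145 0.00748846 0.21911445] [-0.55757788 -1.5214429  -0.64362245]
```

View pics/s4.png

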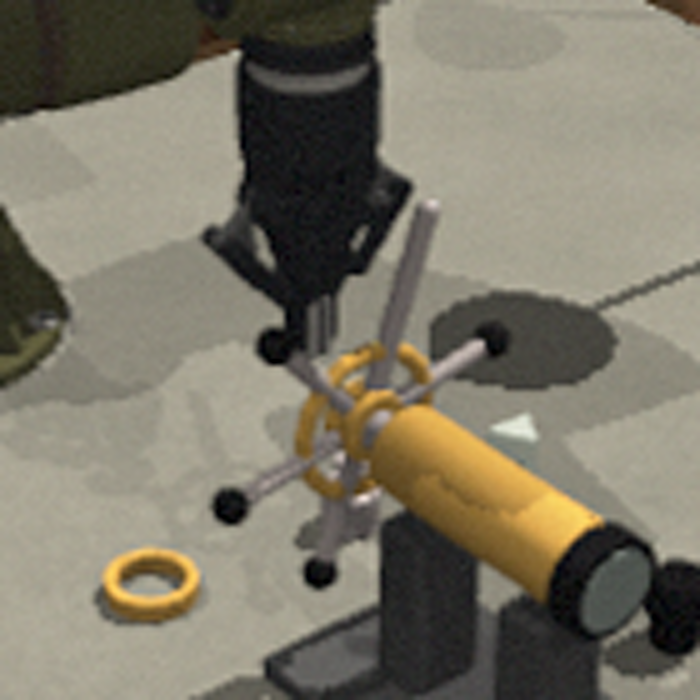

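```bash
python3 -m handwheel '[[[0,0,-2],0,1],[[0,0,-3.5],0,1],[[0,0,-4],0,1],[[0,-2.5,-2],0,1],[[0,-4,0],0,1],[[0,-4,0],0,1],[[0,-2,0],0,1],[[0,0,0],0,1]]'
python3 - <<'E'
from h import *
s=r.get_image("scene");crop(s,(270,100,410,240),5,"pics/s5.png")
t=r.get_image("top");crop(t,(210,120,370,270),5,"pics/t5.png")
E
```

```text
time_s: 7.7
position: [0.5042, 0.1337, 0.3383]
tool_rot: [1.0, -0.005, -0.012, -0.009]
contact_force: [1.0, -0.2, -0.3]
width: -0.0003
```

View pics/s5.png

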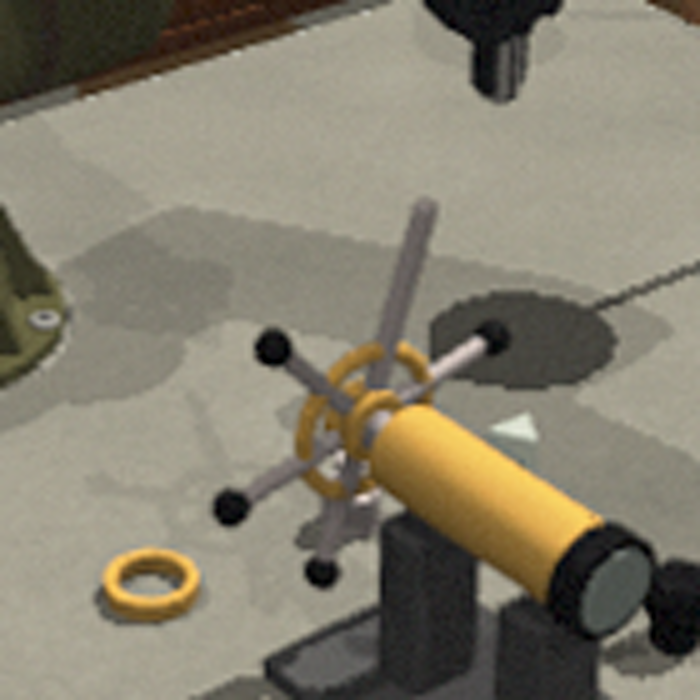

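View pics/t5.png

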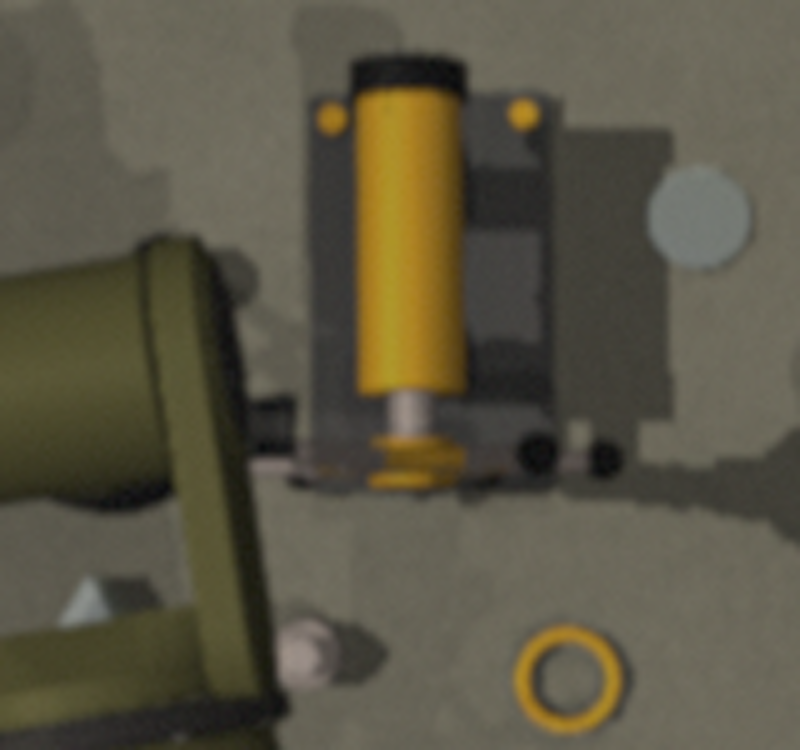

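```bash
python3 - <<'E'
from h import *
s=r.get_image("scene")
for u,v in [(426,203),(272,347),(494,337),(231,507),(322,572)]: print(ang(s,(270+u/5,100+v/5)))
E
python3 -m handwheel '[[[0,0.3,2],0,1],[[0,0.3,3],0,1],[[0,0,2],0,1],[[0,0.3,0.7],0,1],[[0,0.8,0],0,1],[[0,0.8,0],0,1],[[0,0.8,0],0,1],[[0,0.7,0],0,1]]'
```

```text
(array([0.5036, 0.0878, 0.2837]), np.float64(-18.81324632518308), np.float64(0.13063571198063223))
(array([ 0.5021, -0.0169,  0.228 ]), np.float64(42.62514552590863), np.float64(0.09239876284654852))
(array([0.5044, 0.1419, 0.1779]), np.float64(-79.45758410562787), np.float64(0.09786499214809033))
(array([ 0.5016, -0.0462,  0.1331]), np.float64(106.31251918137606), np.float64(0.09574419350194355))
(array([0.5026, 0.0172, 0.0599]), np.float64(164.11270053748476), np.float64(0.10403006927889338))
time_s: 8.65
position: [0.5033, 0.0842, 0.2615]
tool_rot: [1.0, -0.01, -0.009, -0.009]
contact_force: [-0.1, 2.5, 0.9]
width: 0.0
```

```bash
cat >> h.py <<'E'
from scipy.optimize import least_squares
def fit(d,pts,x=.503):
    # pts: list of (k, rho, uv): k spoke index, 0=long, clockwise from robot
    Y=np.array([onplane(d,uv,[1,-.015,0],[x,.0457,.16])[1:] for _,_,uv in pts])
    def f(p):
        return np.concatenate([Y[i]-p[:2]-rho*np.array([-np.sin(p[2]+k*np.pi/3),np.cos(p[2]+k*np.pi/3)]) for i,(k,rho,_) in enumerate(pts)])
    q=least_squares(f,[.0457,.16,0]);return q.x[:2],np.degrees(q.x[2]),np.round(q.fun*1e3,1)
E
python3 - <<'E'
from h import *
s=r.get_image("scene")
pts=[(0,.136,(426,203)),(1,.098,(272,347)),(-1,.098,(494,337)),(2,.098,(231,507)),(3,.098,(322,572))]
print(fit(s,[(a,b,(270+u/5,100+v/5)) for a,b,(u,v) in pts]))
E
python3 -m handwheel '[[[0,0.4,0],0,1],[[0,0.3,0],0,1],[[0,0.2,0],0,1],[[0,0,0],0,1],[[0,0,0],0,1],[[0,0,0],0,1],[[0,0,0],0,1],[[0,0,0],0,1]]'
python3 - <<'E'
from h import *
s=r.get_image("scene");crop(s,(270,100,410,240),5,"pics/s6.png")
E
```

```text
(array([0.04779014, 0.15484845]), np.float64(-17.35799533457837), array([-0.5, -1. ,  1.7,  1. , -1.5,  1.6,  1.6, -0.3, -1.3, -1.4]))
time_s: 9.5
position: [0.5032, 0.0735, 0.2618]
tool_rot: [1.0, -0.01, -0.009, -0.009]
contact_force: [-0.4, -0.3, -0.3]
width: -0.0002
```

View pics/s6.png

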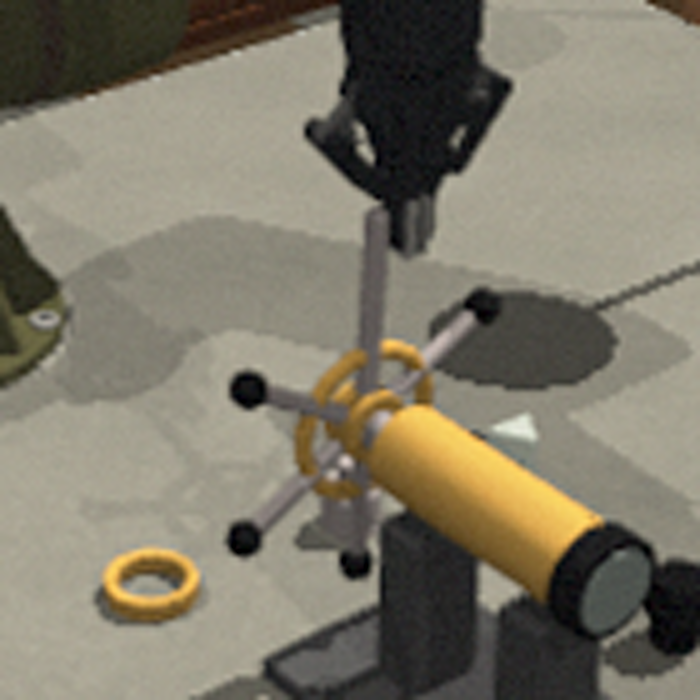

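Run:
```python
from h import *
s=r.get_image("scene")
P=[]
for k,(u,v) in [(1,(248,390)),(-1,(484,305)),(2,(244,538)),(3,(354,562))]:
    c,n=blob(s,(270+u/5,100+v/5),5);P.append((k,.098,c));print(k,(c-[270,100])*5,n)
print(fit(s,P)); print(fit(s,P+[(0,.136,(270+377/5,100+208/5))]))
```

```text
1 [246.28205128 388.71794872] 39
-1 [481.62162162 304.45945946] 37
2 [242.12121212 537.12121212] 33
3 [353.2 562.6] 25
(array([0.04616556, 0.15582256]), np.float64(-2.0271660168337773), array([ 2.6, -0.3, -1.4,  1.9,  1.3, -0.7, -2.5, -1. ]))
(array([0.04661071, 0.15563408]), np.float64(-2.388293205134251), array([ 1.8, -0.6, -2.2,  2.7,  1.1, -1. , -2.3, -0.8,  1.5, -0.2]))
```

```bash
python3 -m handwheel '[[[0,-1,0],0,1],[[0,-2,-1],0,1],[[0,-2,-3],0,1],[[0,0,-4],0,1],[[-4,0,-2],0,1],[[-5,0,0],0,1],[[-5,0,0],0,1],[[-1,0,0],0,1]]'
python3 - <<'E'
from h import *
s=r.get_image("scene");crop(s,(270,100,410,240),5,"pics/s7.png");cv2.imwrite("pics/sfull7.png",s["image"][:,:,::-1])
t=r.get_image("top");crop(t,(210,120,370,270),5,"pics/t7.png");cv2.imwrite("pics/tfull7.png",t["image"][:,:,::-1])
E
```

```text
time_s: 10.4
position: [0.352, 0.1305, 0.3683]
tool_rot: [1.0, -0.01, -0.011, -0.009]
contact_force: [0.8, 0.6, -0.6]
width: 0.0002
```

View pics/s7.png

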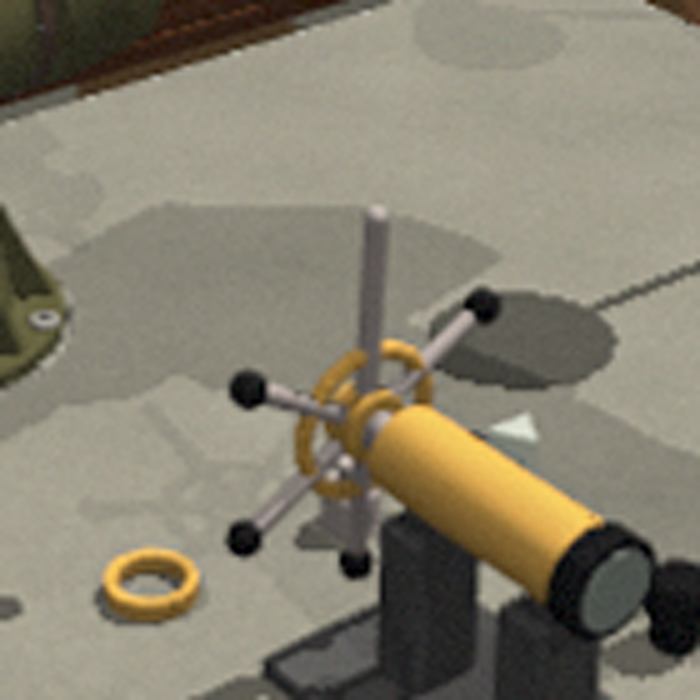

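View pics/t7.png

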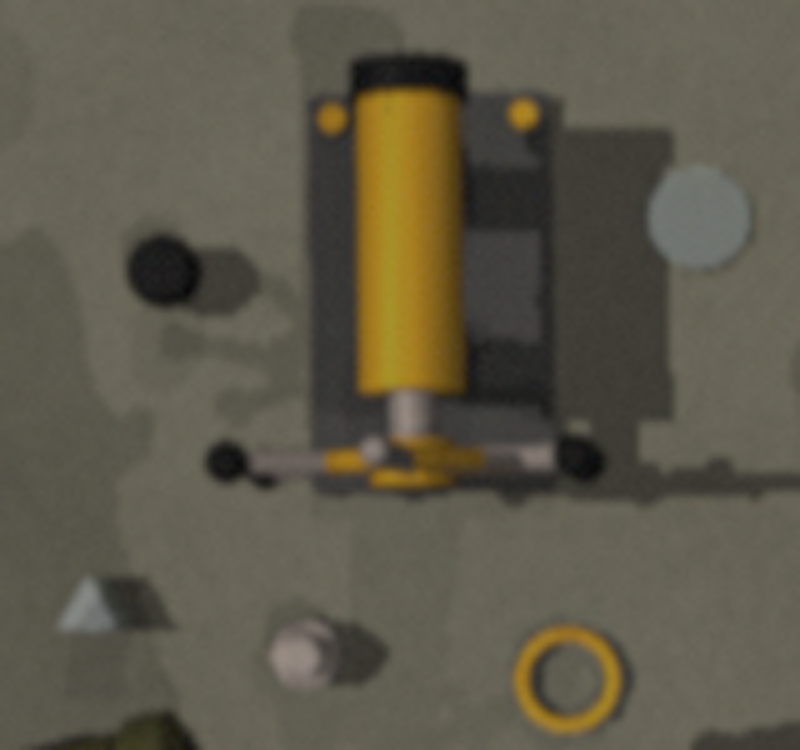

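```bash
cat > w.py <<'E'
from h import *
def W(hub,yaw,q,k,rho):
    a=q+k*np.pi/3;R=np.array([[np.cos(yaw),-np.sin(yaw),0],[np.sin(yaw),np.cos(yaw),0],[0,0,1]])
    return hub+R@np.array([0,-rho*np.sin(a),rho*np.cos(a)])
S0=(290,140);T=(210,120);S1=(270,100)
def c(o,u,v): return np.array([o[0]+(u+.5)/5-.5,o[1]+(v+.5)/5-.5])
# (cam, q index, k, rho, px)
OBS=[("s",0,2,.098,c(S0,260,76)),("s",0,1,.098,c(S0,376,95)),("s",0,3,.098,c(S0,142,206)),("s",0,4,.098,c(S0,151,347)),
("t",0,2,.098,c(T,408,452)),("t",0,1,.098,c(T,234,461)),("t",0,3,.098,c(T,586,455)),
("s",1,0,.136,c(S1,426,203)),("s",1,1,.098,c(S1,272,348)),("s",1,-1,.098,c(S1,494,337)),("s",1,2,.098,c(S1,231,507)),("s",1,3,.098,c(S1,322,572)),
("t",1,1,.098,c(T,540,453)),("t",1,2,.098,c(T,604,459)),
("s",2,0,.136,c(S1,377,209)),("s",2,1,.098,c(S1,248,390)),("s",2,-1,.098,c(S1,484,305)),("s",2,2,.098,c(S1,244,538)),("s",2,3,.098,c(S1,355,562)),
("t",2,0,.136,c(T,374,449)),("t",2,1,.098,c(T,582,460)),("t",2,-1,.098,c(T,228,462))]
def solve(obs,nq,q0):
    D={"s":r.get_image("scene"),"t":r.get_image("top")}
    def f(p):
        hub=np.array(p[:3]);o=[]
        for cam,i,k,rho,px in obs:
            d=dict(D[cam]); dt=p[4:7] if cam=="s" else p[7:10]; d["t"]=d["t"]+dt
            o.append((proj(d,W(hub,p[3],p[10+i],k,rho))[0]-px)/.4)
        return np.concatenate(o+[np.array(p[4:10])/.002,[(p[2]-.16)/.0005]])
    s=least_squares(f,np.r_[.503,.0457,.16,.015,np.zeros(6),q0])
    C=np.linalg.inv(s.jac.T@s.jac)
    return s,C
if __name__=="__main__":
    s,C=solve(OBS,3,np.radians([243,343,358]))
    print(np.round(s.x[:10],4),np.degrees(s.x[10:]),np.degrees(np.sqrt(np.diag(C)[10:])));print(np.round(s.fun[:-7].reshape(-1,2)*.4,1).tolist())
E
python3 w.py
```

```text
[ 5.038e-01  4.500e-02  1.599e-01  2.050e-02  2.000e-04  1.800e-03
  7.000e-04 -1.000e-04  4.000e-04 -8.000e-04] [242.72191661 341.73184807 357.13827156] [0.35352099 0.32047768 0.27026142]
[[0.0, -0.2], [0.2, 0.3], [-0.2, -0.1], [-0.1, 0.1], [0.0, 0.2], [0.2, -0.1], [0.2, 0.2], [0.3, -0.7], [0.1, 0.1], [-0.4, 0.2], [-0.1, 0.3], [0.0, -0.2], [0.1, 0.2], [0.1, 0.5], [0.0, -0.3], [-0.0, 0.0], [-0.3, 0.2], [-0.0, 0.2], [0.3, -0.1], [0.3, 0.1], [-1.0, -1.0], [0.0, -0.1]]
```

```bash
python3 -m handwheel '[[[4,0.5,0],0,1],[[4.5,0.5,0],0,1],[[4,0,0.5],0,1],[[1.5,0,3],0,1],[[0.3,0,3],0,1],[[0,0,2],0,1],[[0,0,0.8],0,1],[[0,0,0],0,1]]'
```

```text
time_s: 11.4
position: [0.5105, 0.117, 0.2589]
tool_rot: [1.0, -0.013, -0.017, -0.008]
contact_force: [-0.7, -0.5, -0.3]
width: 0.0003
```

```bash
python3 -m handwheel '[[[-0.6,1,-0.3],-0.8,1],[[0,1,0],0,1],[[0,0.9,0],0,1],[[0,0.6,0],0,1],[[0,0.4,0],0,1],[[0,0.2,0],0,1],[[0,0,0],0,1],[[0,0,0],0,1]]'
```

```text
time_s: 12.2
position: [0.5065, 0.0734, 0.2643]
tool_rot: [1.0, -0.007, -0.015, -0.009]
contact_force: [-0.1, 0.0, 0.2]
width: -0.0002
```

```bash
python3 -m handwheel '[[[0,0.2,0],0,1],[[0,0.2,0],0,1],[[0,0.2,0],0,1],[[0,0.06,0],0,1],[[0,0,0],0,1],[[0,0,0],0,1],[[0,0,0],0,1],[[0,0,0],0,1]]'
```

```text
time_s: 13.0
position: [0.5065, 0.0671, 0.2644]
tool_rot: [1.0, -0.006, -0.014, -0.009]
contact_force: [0.4, 1.0, 0.1]
width: 0.0002
```

Now back off and measure.

```bash
python3 -m handwheel '[[[0,-1,0],0,1],[[0,-2,-1],0,1],[[0,-2,-3],0,1],[[0,0,-4],0,1],[[-4,0,-2],0,1],[[-5,0,0],0,1],[[-5,0,0],0,1],[[-1,0,0],0,1]]'
python3 - <<'E'
from h import *
s=r.get_image("scene");crop(s,(270,100,410,240),5,"pics/s8.png");cv2.imwrite("pics/sfull8.png",s["image"][:,:,::-1])
t=r.get_image("top");crop(t,(210,120,370,270),5,"pics/t8.png");cv2.imwrite("pics/tfull8.png",t["image"][:,:,::-1])
E
```

```text
time_s: 13.8
position: [0.3558, 0.1225, 0.3719]
tool_rot: [1.0, -0.006, -0.017, -0.008]
contact_force: [0.4, -0.1, -0.0]
width: -0.0001
```

View pics/s8.png

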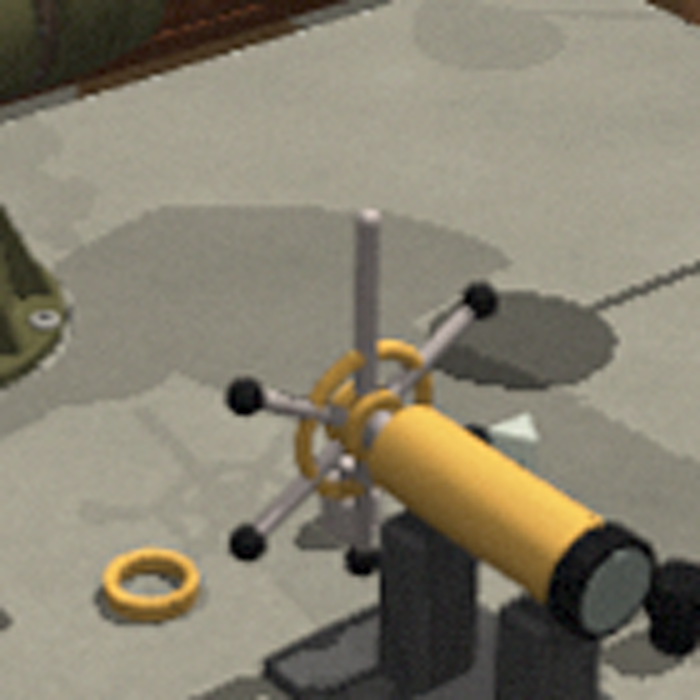

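View pics/t8.png

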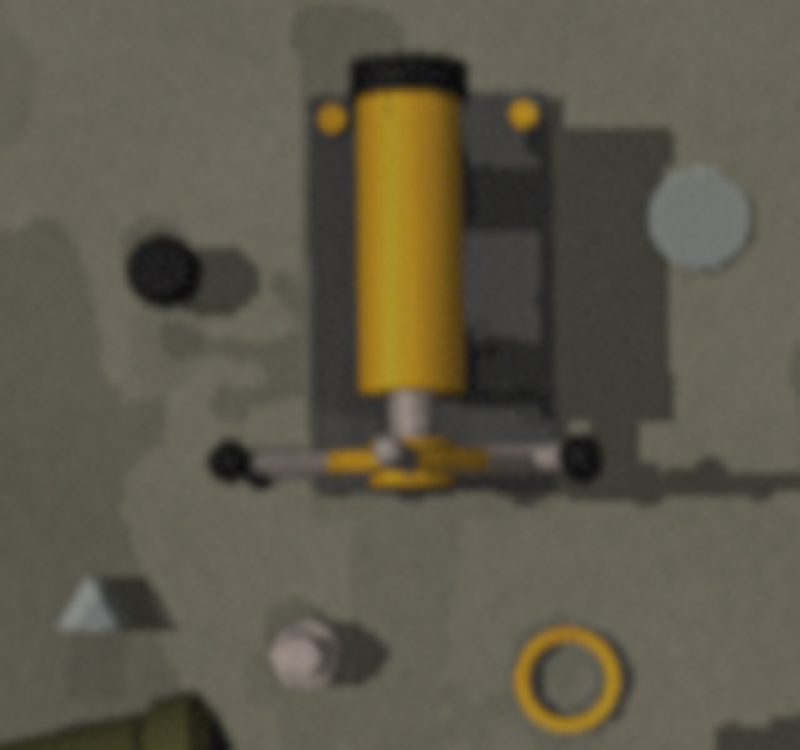

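Run:
```python
from w import *
O=OBS+[("s",3,0,.136,c(S1,369,214)),("s",3,1,.098,c(S1,245,397)),("s",3,-1,.098,c(S1,480,300)),("s",3,2,.098,c(S1,247,542)),("s",3,3,.098,c(S1,361,560)),
("t",3,0,.136,c(T,389,449)),("t",3,1,.098,c(T,580,459)),("t",3,-1,.098,c(T,230,462))]
s,C=solve(O,4,np.radians([243,343,357,360]))
print(np.round(s.x[:10],4),np.degrees(s.x[10:]),np.degrees(np.sqrt(np.diag(C)[10:])));print(np.round(s.fun[:-7].reshape(-1,2)[-8:]*.4,1).tolist())
O=[o for o in O if not(o[0]=="t")]
s,C=solve(O,4,np.radians([243,343,357,360]));print(np.degrees(s.x[10:]),s.x[:4])
```

```text
[ 5.035e-01  4.520e-02  1.599e-01  1.970e-02  2.000e-04  2.000e-03
  1.000e-03 -0.000e+00  3.000e-04 -7.000e-04] [242.77595918 341.7525555  357.17931168 359.6572926 ] [0.3413363  0.31647108 0.26242932 0.26135165]
[[-0.1, -0.7], [-0.1, 0.0], [0.0, 0.4], [-0.0, 0.2], [0.2, -0.2], [-0.1, 0.1], [0.3, -0.6], [0.1, -0.2]]
[242.92430229 341.8073393  357.11066577 359.70699608] [0.50417621 0.04500961 0.15987634 0.01889445]
```

Run:
```python
from h import *
a=cv2.imread("pics/top0.png");b=r.get_image("top")["image"][:,:,::-1]
for n,(x,y) in dict(tin=(383,198),driver=(472,270),disc=(349,162),ring=(323,256),foot=(282,142)).items():
    A=a[y-16:y+16,x-16:x+16].astype(np.float32).mean(2);B=b[y-16:y+16,x-16:x+16].astype(np.float32).mean(2)
    print(n,cv2.phaseCorrelate(A-A.mean(),B-B.mean()))
r.hand_in()
```

```text
tin ((0.11379030385787026, -0.05458667848927945), 0.9408542918972671)
driver ((-0.06572085015217866, -0.18591567417422183), 0.8269647711422294)
disc ((0.015168951135969166, 0.10025422606701362), 0.942110569216311)
ring ((0.2174198936042444, 0.2556062491348481), 0.7307475549168885)
foot ((0.07441713452068122, -0.04987729956521392), 1.0052293641492724)
the job is handed in; nothing more can be done
```

The wheel's long spoke now points straight up to within about half a degree. I turned it clockwise as seen from the robot, with the closed fingertips. It took two strokes on ball spokes, then two gentle pushes on the long spoke itself.

After that I took the hand clear of the wheel and handed the job in at about 14 s.

- **Wheel angle:** a fit to both cameras puts the long spoke at −0.3° ± 0.3° from upright. The scene camera used alone gives the same.
- **Things on the desk:** comparing top pictures from before and after, the collimator foot, tin, driver, disc and ring all shifted by 0.34 pixel or less. That is within noise; the ring's comparison was the least certain. By eye, the eyepiece, prism and weight look unmoved.
- **Forces:** the tool force readings stayed at a few newtons throughout.
- **One disagreement:** taking the camera calibration at face value left 2–4 mm misfits on the wheel. These went away once I allowed about 2 mm of camera offset, which is the stated calibration accuracy.

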